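Make up two painting kits in the pottery

TASK

Make up two pottery-painting kits from the biscuit ware. In the tray with the pegs: stand the large tile on edge in the empty slot between the two small tiles, fully down, and the beaker without a handle upright in the open bay. In the plain tray: the narrow-necked vase and the small dish, both upright, one in each bay. The ware chips easily, so set every piece down gently instead of dropping or forcing it, and leave the mug and the large dish standing where they are.

Things in the scene. Friction and masses are not known exactly. Their poses are not given: they have to be found in the camera images.
- peg_tray: Fixed wooden tray 212 (x) x 118 (y), walls 34 high, floor 6 thick; origin: underside centre, on the table. Open bay x 7..98, y -51..51. At -x, two rows (y -27, 27) of 15 mm pegs, pointed tops at z 40, form three slots 13 wide (mouths 25) at x -78, -50, -22. Fixed small tiles 10 x 70 x 70, tops z 76, fill the outer two; the middle one is empty, floor z 6, for a tile facing along x. All mm.
- plain_tray: Fixed wooden tray of the same size without pegs: 212 mm (its x) by 118 mm (its y), walls 34 mm high and 8 mm thick, floor 6 mm thick. Origin: centre of its underside, on the table. A 6 mm cross wall at x = 0, as high as the sides, parts two equal open bays: 3 to 98 mm either side of the middle, y -51 to +51 mm, centres at x = -50 and +50 mm.
- tile_stand: Fixed wooden stand holding the large tile in its middle slot: dark base board 104 mm (x) by 90 mm (y), 12 mm thick, with two rows (y = -27, +27 mm) of 15 mm pegs at x = -42, -14, +14, +42 mm, their tops at z = 46 mm. Origin: centre of its underside, on the table.
- large_tile: Flat tile of sandy-brown biscuit clay, 10 mm thick (its x), 85 mm wide (its y), 110 mm tall (its z), about 0.2 kg. Origin: centre of its lower edge face. At the start it stands on edge in the tile stand, lower edge at z = 12 mm, the upper 76 mm free above the pegs; it may lean by up to 0.15 rad in a slot.
- beaker: Open, plain round cup without handle, 95 mm tall, 52 mm across at the foot, 58 mm at the rim, wall 5 mm, about 0.2 kg. Sandy-brown biscuit clay. Starts upright on the ware board, underside at z = 18 mm. Origin: centre of the underside, z up.
- vase: Vase 130 mm tall: foot 44 mm across, belly 64 mm across at 42 mm height, slender neck 28 mm across from 85 to 118 mm height, lip 35 mm across at the top, dark mouth, about 0.25 kg. Sandy-brown biscuit clay. Starts upright on the ware board, underside at z = 18 mm. Origin: centre of the underside, z up.
- small_dish: Low straight-sided open dish, 50 mm tall, 60 mm across at the foot, 62 mm at the rim, wall 5 mm, about 0.15 kg. Sandy-brown biscuit clay. Starts upright on the ware board, underside at z = 18 mm. Origin: centre of the underside, z up.
- mug: Not wanted: open cup 85 mm tall, 66 mm across, with a loop handle on its +y side reaching 63 mm from the axis. Sandy-brown biscuit clay. Starts upright on the ware board, underside at z = 18 mm. Origin: centre of the underside, z up.
- large_dish: Not wanted: low open dish 40 mm tall, 88 mm across at the foot, 96 mm at the rim. Sandy-brown biscuit clay. Starts upright on the ware board, underside at z = 18 mm. Origin: centre of the underside, z up.
- ware_board: Fixed plank 145 mm (x) by 700 mm (y), 18 mm thick, lying across the far side of the work area. Beaker, vase, small dish, mug and large dish stand on it in a row, about 130 mm apart, in any order. Origin: centre of its underside, on the table.

How it is judged (in metres and radians):
At the end, for the whole second after the job is handed in: Large tile on edge on the floor of the peg tray's middle slot (within 8 mm across, 14 mm along, 7 mm of height); beaker upright in its open bay; vase and small dish upright, one in each bay of the plain tray; all released, at rest; mug and large dish within 25 mm of their start (y of beaker in the frame of peg_tray between -0.035 and 0.035 m and z of beaker in the frame of peg_tray between 0 and 0.012 m and angle between each of beaker, vase, small_dish's own z axis and vertical below 0.12 rad and x of beaker in the frame of peg_tray between 0.025 and 0.085 m and x of large_tile in the frame of peg_tray between -0.058 and -0.042 m and y of large_tile in the frame of peg_tray between -0.014 and 0.014 m and z of large_tile in the frame of peg_tray between 0 and 0.013 m and angle between large_tile's own z axis and vertical below 0.22 rad and angle between the x axis of large_tile and the x axis of peg_tray, either way round below 0.25 rad and y of vase in the frame of plain_tray between -0.035 and 0.035 m and z of vase in the frame of plain_tray between 0 and 0.012 m and y of small_dish in the frame of plain_tray between -0.035 and 0.035 m and z of small_dish in the frame of plain_tray between 0 and 0.012 m and ((x of vase in the frame of plain_tray between 0.025 and 0.085 m and x of small_dish in the frame of plain_tray between -0.085 and -0.025 m) or (x of vase in the frame of plain_tray between -0.085 and -0.025 m and x of small_dish in the frame of plain_tray between 0.025 and 0.085 m)) and linear speed of each of large_tile, beaker, vase, small_dish below 0.02 m/s and angular speed of each of large_tile, beaker, vase, small_dish below 0.8 rad/s and contact force between each of large_tile, beaker, vase, small_dish and the fingers below 0.1 N and distance of each of mug, large_dish from where it was at the start of the episode below 0.025 m and angle between each of mug, large_dish's own z axis and vertical below 0.1 rad); the robot touches nothing.
It fails at once if the mug or the large dish is knocked over or pushed out of its place (more than 40 mm) (distance of any of mug, large_dish from where it was at the start of the episode above 0.04 m or angle between any of mug, large_dish's own z axis and vertical above 0.5 rad).
It fails at once if a piece of ware is knocked or jammed against its tray (contact force over 40 N) (contact force between any of large_tile, beaker and peg_tray above 40 N or contact force between any of vase, small_dish and plain_tray above 40 N).
It fails at once if a piece of ware is dropped: it falls free from about 20 mm or more ((linear speed of large_tile above 0.6 m/s and contact force between large_tile and the fingers below 0.1 N) or (linear speed of beaker above 0.6 m/s and contact force between beaker and the fingers below 0.1 N) or (linear speed of vase above 0.6 m/s and contact force between vase and the fingers below 0.1 N) or (linear speed of small_dish above 0.6 m/s and contact force between small_dish and the fingers below 0.1 N)).
It also fails if it takes over 131 s, if anything falls off the work surface, if the arm or the gripper's body presses on something with over 40 N, if the wrist force passes 120 N, or if a joint passes its speed limit or range.

ROBOT

A 6-joint arm with a two-finger parallel gripper is mounted at the origin on the work surface. World frame = base frame: x ahead of the robot, y to its left, z up, the work surface at z = 0. Lengths are in m, angles in degrees, forces in N, time in s.
With the tool pointing down it reaches from about 0.3 to 1 m from the base axis. Payload 5.1 kg.
Tool frame: the origin (TCP) lies between the finger pads; the fingertips stand 25 mm ahead of it and the grasp point (between the pads) lies 6 mm ahead of it; z points along the fingers, y is the line along which they close (so a half turn about z gives the same grasp; the last joint's range is limited). The gripper opens to 95 mm and grips with 3 to 60 N. Pads are 20 mm wide; open, the fingers measure 119 mm over their backs; the gripper's body (75 mm by 180 mm) begins 59 mm behind the grasp point.
Start: joints at [-69.534, 7.093, 94.555, -0, 78.352, -4.733], TCP at [0.277, -0.588, 0.24] pointing down, gripper open.
Joint ranges: [-149.61, 149.61], [-58.7, 133.49], [1.44, 155.28], [-77.14, 257.14], [18.33, 153.61], [-166.67, 166.67]. Speed limits (degrees/s): [147.25, 147.25, 180, 180, 180, 180].

INTERFACE

Orientations are given as a 3x3 rotation matrix whose columns are the frame's x, y, z axes.
In Python, from cell import goto, servo_line, goto_joints, let_go, clamp, dwell, inverse_kinematics, capture, calibration, MotionError, close_job, current_time_s, current_joint_pos, current_qd, current_joint_torque, current_tool_pos, current_eef_rot, current_ft_force, current_torque, current_width, current_grip_force gives the robot as it stands. The module is installed in compiled form; this text tells all that it offers. Calls block until the motion is done:
- goto(position, orientation): joint-space move of the TCP to a pose.
- servo_line(position, ori=None, speed=0.15): straight line of the TCP; ori=None keeps the orientation; speed is the mean speed in m/s.
- goto_joints(angles): joint-space move.
- let_go() and clamp(grasp_force=None): open the fingers fully, or close them until they stop; grasp_force is the grip in N (None keeps the last).
- dwell(seconds).
- inverse_kinematics(position, orientation): joint angles nearest the present ones, or None.
- capture(name): name is "side" or "top"; returns the picture (384x512x3 uint8, red, green, blue); there is no depth.
- calibration(name): a dict with "fx", "fy", "cx", "cy" (pixels), "k1" (the pictures are not rectified: a ray, as slopes to the right and down, at radius r is drawn at 1 + k1 r^2 times it, then the intrinsics apply), "extrinsics" (4x4, takes a point from world to camera coordinates). Camera axes: x right, y down, z forward; pixel columns grow to the right and rows downward; lengths in m; the calibration is good to about 2 mm. A picture is of the moment at which its call begins. calibration takes no time and is no camera call.
A pose or a line that the arm cannot do raises MotionError and nothing moves.
- close_job(): hands the job in; it is judged then, once.
Readings, each from a call of its own:
- current_time_s(): time.
- current_joint_pos(): joint angles.
- current_qd(): joint speeds.
- current_joint_torque(): joint torques, N m.
- current_tool_pos(): TCP position.
- current_eef_rot(): TCP orientation.
- current_ft_force(): force on the tool from outside, world axes, zero at the start.
- current_torque(): the same for the moment, N m.
- current_width(): finger opening in m.
- current_grip_force(): force on a finger pad.
Only numpy, scipy, OpenCV 4.12 (cv2) and the standard library are available. Lean on these libraries where they do the work, as an engineer would, in place of code of your own. Each camera call takes 0.05 s, during which the arm holds its last target. There are 200 camera calls.

## Working session

There is one attempt and no reset: what is moved stays moved. The work goes in short steps, each a Python script; the robot and the scene stay as the last script left them, time stands still between calls to the robot, and variables do not carry over. Pictures are saved under pics/ and viewed, at most 14 in all, crops included, and the job is handed in when it is done.

```bash
mkdir -p pics; cat > h.py <<'E'
import numpy as np, cv2
from cell import *
def save(n,img): cv2.imwrite(f'pics/{n}.png',cv2.cvtColor(img,cv2.COLOR_RGB2BGR))
def ray(cam,u,v):
    c=calibration(cam); K=np.array([[c['fx'],0,c['cx']],[0,c['fy'],c['cy']],[0,0,1.]])
    p=cv2.undistortPoints(np.array([[[u,v]]],float),K,np.array([c['k1'],0,0,0,0.]))[0,0]
    # one-term inverse is done by OpenCV with the same forward model
    E=np.array(c['extrinsics']); R,t=E[:3,:3],E[:3,3]
    return -R.T@t, R.T@np.array([p[0],p[1],1])
def onplane(cam,u,v,z):
    o,d=ray(cam,u,v); return o+d*(z-o[2])/d[2]
def proj(cam,P):
    c=calibration(cam);E=np.array(c['extrinsics']);q=E[:3,:3]@np.array(P,float)+E[:3,3];x=q[:2]/q[2]
    x=x*(1+c['k1']*(x@x)); return np.array([c['fx']*x[0]+c['cx'],c['fy']*x[1]+c['cy']])
def down(a): # tool down, closing axis y at angle a deg in world
    a=np.radians(a); y=np.array([np.cos(a),np.sin(a),0]); z=np.array([0,0,-1.]); return np.c_[np.cross(y,z),y,z]
E
python3 - <<'E'
from h import *
for n in('top','side'):
    im=capture(n); np.save(f'{n}.npy',im); save(n,im); c=calibration(n); print(n,c['fx'],c['k1'],ray(n,256,192))
print(current_time_s(),current_eef_rot())
E
```

```text
top 411.2661276046024 -0.11363824788732083 (array([ 0.3716716 , -0.01218008,  1.06020095]), array([ 0.12843949, -0.02670636, -0.99187581]))
side 359.5112503014753 -0.07048891579429586 (array([ 0.24373672, -0.44654091,  0.49708729]), array([ 0.43567785,  0.61578685, -0.65698244]))
0.1 [[ 9.04842237e-01  4.25746544e-01 -6.37824964e-04]
 [ 4.25746991e-01 -9.04840590e-01  1.73399187e-03]
 [ 1.61111128e-04 -1.84054114e-03 -9.99998293e-01]]
```

View pics/top.png

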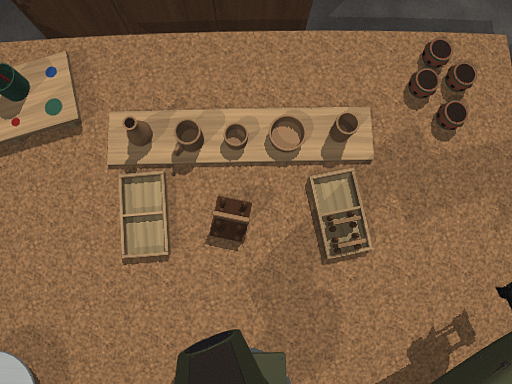

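View pics/side.png

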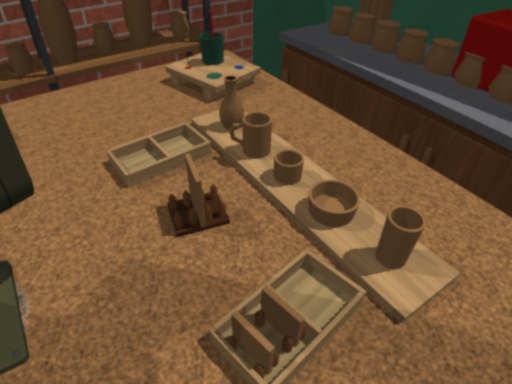

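The top view shows, left to right on the board: vase (130,123), mug (188,130), small dish (236,134), large dish (287,132) and beaker (346,123). The plain tray is at (145,217), the stand with the tile at (231,220), and the peg tray at (340,214) with its bay toward the board. Next I enlarge it to read corners.

```bash
python3 - <<'E'
from h import *
im=np.load('top.npy')
save('c1',cv2.resize(im[160:270,110:260],None,fx=5,fy=5,interpolation=2))
save('c2',cv2.resize(im[100:265,290:390],None,fx=3.6,fy=3.6,interpolation=2))
save('c3',cv2.resize(im[105:165,110:270],None,fx=5,fy=5,interpolation=2))
E
```

```text
(no output)
```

View pics/c1.png

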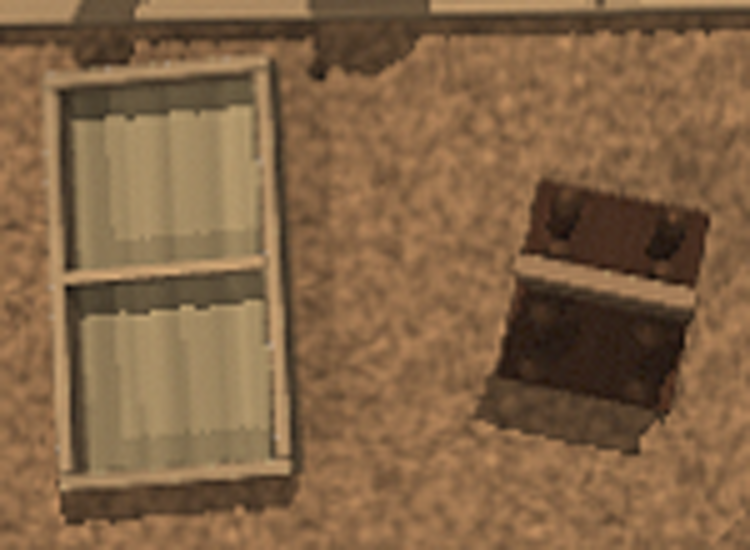

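View pics/c2.png

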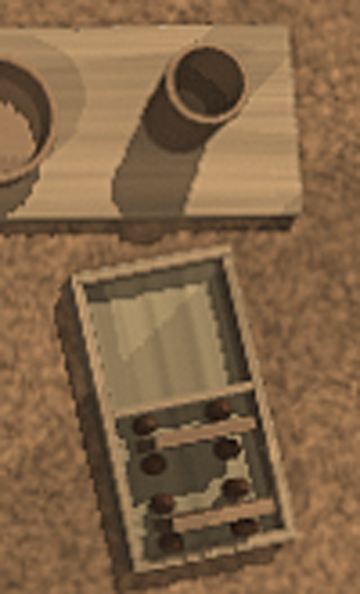

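View pics/c3.png

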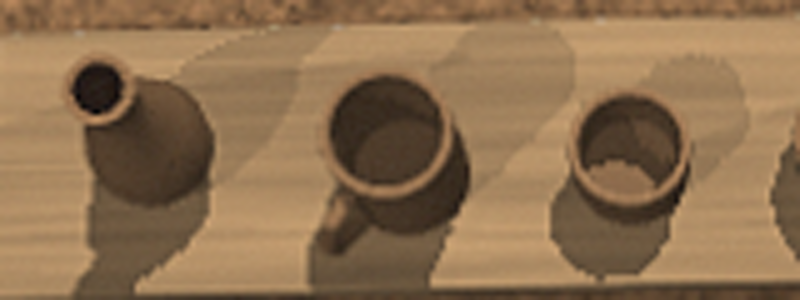

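In these crops: plain-tray rim corners are at c1 (48,75), (270,60), (290,468), (62,487), and the tile's top face runs from (516,266) to (694,299). Peg-tray rim corners are at c2 (72,280), (229,248), (295,533), (135,570). Rims are centred at vase c3 (100,90), dish (630,148) and beaker c2 (206,84). Next I compute positions, project them into the side view and check the sizes.

```bash
cat > m.py <<'E'
from h import *
f=lambda p,s,o:((np.array(p)+.5)/s-.5+np.array(o))
def quad(P,z=.034):
    W=np.array([onplane('top',*p,z) for p in P]); TL,TR,BR,BL=W
    L=lambda a,b:np.linalg.norm(a-b)*1e3
    print('sizes',L(TL,TR),L(BL,BR),L(TL,BL),L(TR,BR)); c=W.mean(0)
    ax=(TL+TR-BL-BR); yy=TL+BL-TR-BR; print('c',c.round(4),'xdir',np.degrees(np.arctan2(ax[1],ax[0])).round(2),'via y',np.degrees(np.arctan2(-yy[0],yy[1])).round(2))
    return c
o1,o2,o3=(110,160),(290,100),(110,105)
quad([f(p,5,o1) for p in[(48,75),(270,60),(290,468),(62,487)]])
quad([f(p,3.6,o2) for p in[(72,280),(229,248),(295,533),(135,570)]])
for n,p,s,o,z,l,r,D in[('vase',(100,90),5,o3,.148,65,135,35),('mug',(388,137),5,o3,.103,322,453,66),('dish',(630,148),5,o3,.068,570,690,62),('beaker',(206,84),3.6,o2,.113,165,247,58)]:
    a=onplane('top',*f(p,s,o),z);d=[onplane('top',*f((q,p[1]),s,o),z) for q in(l,r)]
    print(n,a.round(4),'D',np.linalg.norm(d[0]-d[1])*1e3,D,'side px',proj('side',a).round(1))
ld=onplane('top',287,131,.058);print('ldish',ld)
for p in[(517,256),(695,290),(515,275),(693,308)]:
    a=onplane('top',*f(p,5,o1),.122); print('tile',a.round(4),proj('side',a).round(1))
E
python3 m.py
python3 - <<'E'
from h import *
im=np.load('side.npy')
save('s1',cv2.resize(im[145:240,150:250],None,fx=6,fy=6,interpolation=2))
save('s2',cv2.resize(im[250:384,200:370],None,fx=4,fy=4,interpolation=2))
E
```

```text
sizes 114.91408466781314 114.96204752675081 208.61557439431556 205.77107203909165
c [0.4551 0.2456 0.034 ] xdir 3.26 via y 3.44
sizes 115.43281282725412 115.55751017844254 205.95142427382692 204.9026637112056
c [ 0.4485 -0.2513  0.034 ] xdir 9.97 via y 10.74
vase [0.6575 0.2528 0.148 ] D 33.13145095495486 35 side px [230.5  77.7]
mug [0.6444 0.1244 0.103 ] D 63.41881591879335 66 side px [256.4 118.6]
dish [0.6461 0.0086 0.068 ] D 59.770893412580364 62 side px [288.8 157.1]
beaker [ 0.6575 -0.2605  0.113 ] D 55.698392199724395 58 side px [406.2 217. ]
ldish [ 0.65496929 -0.12091489  0.058     ]
tile [0.4517 0.0618 0.122 ] [188.8 152.8]
tile [ 0.4346 -0.0193  0.122 ] [201.3 179.5]
tile [0.443  0.0628 0.122 ] [184.3 154. ]
tile [ 0.4265 -0.0182  0.122 ] [196.6 180.8]
```

View pics/s1.png

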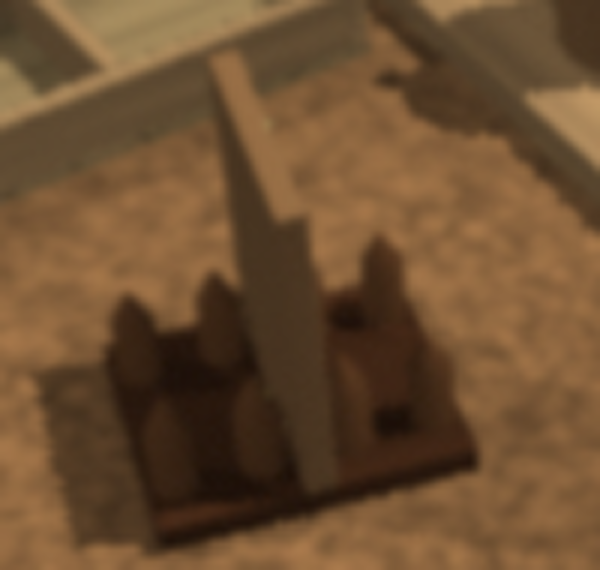

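View pics/s2.png

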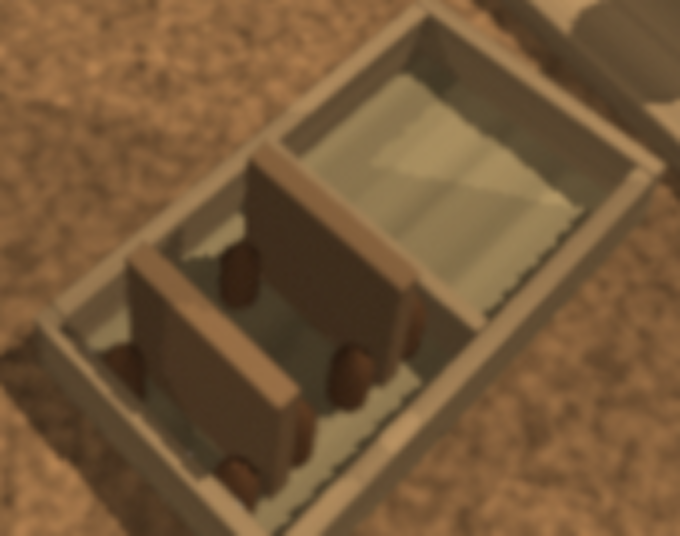

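The side view puts the tile's top corners at (185.5,154.6), (190,154), (196,181.5) and (201,181.4), within 2 px of the prediction, so the tile is nearly upright. In s2 the slot tiles' tops run (259,147)→(411,283) and (139,248)→(289,395). I refine the slot and the stand from both views.

```bash
cat > m2.py <<'E'
from h import *
f=lambda p,s,o:((np.array(p)+.5)/s-.5+np.array(o))
def tri(a,b):
    o1,d1=ray('top',*a);o2,d2=ray('side',*b);s=np.linalg.lstsq(np.c_[d1,-d2],o2-o1,rcond=None)[0]
    p,q=o1+s[0]*d1,o2+s[1]*d2;return (p+q)/2,np.linalg.norm(p-q)*1e3
o1,o2,q1,q2=(110,160),(290,100),(150,145),(200,250)
T={}
for n,a,b,sa,oa,sb,ob in[('A+y',(157,440),(259,147),3.6,o2,4,q2),('A-y',(255,426),(411,283),3.6,o2,4,q2),('B+y',(174,524),(139,248),3.6,o2,4,q2),('B-y',(271,509),(289,395),3.6,o2,4,q2),('L+y',(516,266),(226,57),5,o1,6,q1),('L-y',(694,299),(291,220),5,o1,6,q1)]:
    p,e=tri(f(a,sa,oa),f(b,sb,ob));T[n]=p;print(n,p.round(4),'gap',round(e,1),'plane',onplane('top',*f(a,sa,oa),.122 if n[0]=='L' else .076).round(4))
for k in'ABL':
    v=T[k+'+y']-T[k+'-y'];print(k,np.linalg.norm(v),'xdir',np.degrees(np.arctan2(-v[0],v[1])))
print('slot mid',(T['A+y']+T['A-y']+T['B+y']+T['B-y'])/4, 'sep',np.linalg.norm(T['A+y']+T['A-y']-T['B+y']-T['B-y'])/2)
w=np.array([onplane('top',*f(p,3.6,o2),.076) for p in[(157,440),(255,426),(174,524),(271,509)]]);print('mid by plane',w.mean(0))
th=np.radians(10.4);print('slot from tray corners',np.array([.4485,-.2513])-.05*np.array([np.cos(th),np.sin(th)]))
W=np.array([onplane('top',*f(p,5,o1),.012) for p in[(540,178),(708,213)]]);print('stand edge +x',W,np.linalg.norm(W[0]-W[1]))
y=W[0]-W[1];y/=np.linalg.norm(y);x=np.array([y[1],-y[0],0]);c=W.mean(0)-.052*x;print('stand c',c,np.degrees(np.arctan2(x[1],x[0])))
# near bottom tile corner check in side: vertical tile
L=(T['L-y']+T['L+y'])/2;print('tile top mid rel stand x',(L-c)@x*1e3,'y',(L-c)@y*1e3)
for lean in(-.01,0,.01): print(proj('side',T['L-y']*[1,1,0]+[0,0,.012]+lean*x))
print('seen',f((318,490),6,q1))
E
python3 m2.py
```

```text
A+y [ 0.422  -0.2219  0.0769] gap 2.6 plane [ 0.4232 -0.2227  0.076 ]
A-y [ 0.4311 -0.2896  0.0769] gap 0.7 plane [ 0.4309 -0.2897  0.076 ]
B+y [ 0.3668 -0.2313  0.0761] gap 1.1 plane [ 0.3672 -0.2316  0.076 ]
B-y [ 0.3763 -0.2977  0.0773] gap 2.2 plane [ 0.3753 -0.2975  0.076 ]
L+y [0.4478 0.0622 0.1202] gap 1.2 plane [0.4471 0.0623 0.122 ]
L-y [ 0.4298 -0.0184  0.12  ] gap 1.8 plane [ 0.4305 -0.0187  0.122 ]
A 0.0683204645582494 xdir 7.71016542694218
B 0.06702779246660798 xdir 8.178342883758638
L 0.08263318304374 xdir -12.569298604412218
slot mid [ 0.39903136 -0.2601324   0.07679216] sep 0.05569510610005806
mid by plane [ 0.39914786 -0.26036645  0.076     ]
slot from tray corners [ 0.39932143 -0.26032596]
stand edge +x [[ 0.50098012  0.05835197  0.012     ]
 [ 0.48131241 -0.0275225   0.012     ]] 0.08809791884331153
stand c [0.44045866 0.02702364 0.012     ] -12.899891855531534
tile top mid rel stand x -0.4479388331911423 y -5.351777589779227
[198.46026816 227.6253793 ]
[203.69879225 226.25936379]
[208.89996483 224.90224731]
seen [202.58333333 226.25      ]
```

Measurements agree: slot at (0.399,-0.260) with the tray at about 9.5°, and the tile vertical at (0.4388,0.0219), -12.6°. I'll do the tile first, lowering it under force guard.

```bash
cat >> h.py <<'E'
def best(p,a):
    q0=np.array(current_joint_pos()); c=[]
    for b in(a,a+180):
        q=inverse_kinematics(p,down(b))
        if q is not None: c.append((abs(np.array(q)-q0).max()+.3*abs(q[5]),b))
    return min(c)[1]
def pick(xy,a,zg,force,lift,up=.1):
    z=zg+.006; p=[*xy,z+up]; a=best(p,a); goto(p,down(a)); servo_line([*xy,z],speed=.08)
    clamp(force); dwell(.3); print('w',current_width(),'F',current_grip_force())
    servo_line([*xy,z+lift],speed=.12); dwell(.2); print('held w',current_width(),'ft',np.round(current_ft_force(),2),current_time_s()); return a
def carry(xy,a,z): servo_line([*xy,z+.006],down(a),speed=.15)
def lower(z1,stop,thr=2.5,step=.0015,zmin=.0):
    """guarded descent of the grasp point to z1 fast, then in steps until contact or zmin"""
    x,y,_=current_tool_pos(); servo_line([x,y,z1+.006],speed=.06); dwell(.25)
    b=np.array(current_ft_force()); z=z1
    while z>stop:
        z-=step; servo_line([x,y,z+.006],speed=.03); dwell(.05); f=np.array(current_ft_force())-b
        if np.linalg.norm(f)>thr: break
    print('contact z',round(z,4),'df',f.round(2),'w',current_width(),current_time_s())
E
python3 - <<'E'
from h import *
a=pick((.4388,.0219),-12.6,.107,20,.10)
a2=a+22.1
carry((.3992,-.2602),a2,.101+.085); print(current_tool_pos(),a2)
save('t1',cv2.resize(capture('side')[150:384,130:390],None,fx=3,fy=3)[:600])
E
```

```text
w 0.010121973101191601 F 19.996091723442078
held w 0.00983544315807747 ft [ 0.   -0.01 -1.38] 6.525
[ 0.39929795 -0.2598341   0.1920607 ] 9.500000000000002
```

View pics/t1.png

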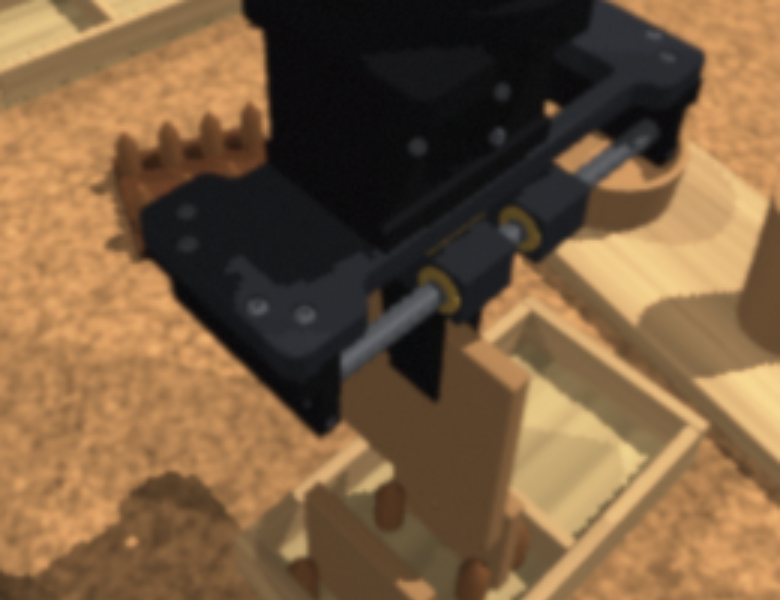

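The tile is held upright over the middle slot between the two small tiles, with its near top corner at about (306,278) in the full frame. I lower it with the force guard.

```bash
python3 - <<'E'
from h import *
print(proj('side',np.array([.3992,-.2602,.201])+.0425*np.array([.165,-.986,0])))
lower(.101+.042,.098,thr=5,step=.002)
print(current_tool_pos(),current_ft_force())
E
```

```text
[303.94018912 278.539104  ]
contact z 0.107 df [-4.78 -0.74  1.48] w 0.00991444523856724 15.15
[ 0.39921809 -0.25973957  0.1127911 ] [-4.97785337 -0.70859018 -0.47429974]
```

The tile is already between the pegs, 6 mm up, and is pushed toward -x. I'll comply sideways and keep going down.

```bash
python3 - <<'E'
from h import *
t=np.array([.986,.165,0]); p=np.array(current_tool_pos())
p[2]=.113
for i in range(14):
    f=np.array(current_ft_force()); s=f@t
    print(i,(p*1e3).round(1),f.round(1))
    if f[2]>1.5 or p[2]<=.1035: break
    if abs(s)>2: p=p+t*np.sign(s)*.0005
    else: p=p-[0,0,.001]
    servo_line(p,speed=.02); dwell(.1)
E
```

```text
0 [ 399.2 -259.7  113. ] [-5.  -0.7 -0.5]
1 [ 398.7 -259.8  113. ] [-2.4 -2.1 -2.3]
2 [ 398.2 -259.9  113. ] [-0.   0.  -1.5]
3 [ 398.2 -259.9  112. ] [-0.1  0.8 -1.5]
4 [ 398.2 -259.9  111. ] [ 0.1 -0.4 -1.2]
5 [ 398.2 -259.9  110. ] [-0.3  0.5 -2.5]
6 [ 398.2 -259.9  109. ] [ 0.  -0.8 -1.6]
7 [ 398.2 -259.9  108. ] [-0.   0.  -1.7]
8 [ 398.2 -259.9  107. ] [-0.3 -0.1 -1.4]
9 [ 398.2 -259.9  106. ] [-1.9  3.   5.4]
```

The tile met the floor at the expected height, so I release it. The beaker is next.

```bash
python3 - <<'E'
from h import *
let_go(); dwell(.2); x,y,z=current_tool_pos(); servo_line([x,y,.24],speed=.15)
a=pick((.6575,-.2605),9.5,.018+.070,20,.09)
carry((.4998,-.2427),a,.006+.070+.08)
lower(.006+.070+.010,.072)
let_go(); dwell(.2); x,y,z=current_tool_pos(); servo_line([x,y,.26],speed=.15)
a=pick((.6461,.0086),3.3,.018+.0495,20,.11)
t=np.radians(3.3); X=np.array([np.cos(t),np.sin(t)])
p=np.array([.4551,.2456])-.05*X
carry(p,a,.006+.0495+.1); print(current_tool_pos())
save('t2',capture('side'))
E
```

```text
w 0.0560695572691517 F 20.000064816844088
held w 0.0559356096682311 ft [ 0.52 -0.82 -2.47] 25.4917
contact z 0.0755 df [-0.54 -0.5   2.4 ] w 0.055587978601530544 30.375
w 0.06126436207950242 F 20.00009134411812
held w 0.06133352993507463 ft [ 0.24 -0.2  -1.84] 37.525
[0.40553762 0.24247031 0.16152813]
```

View pics/t2.png

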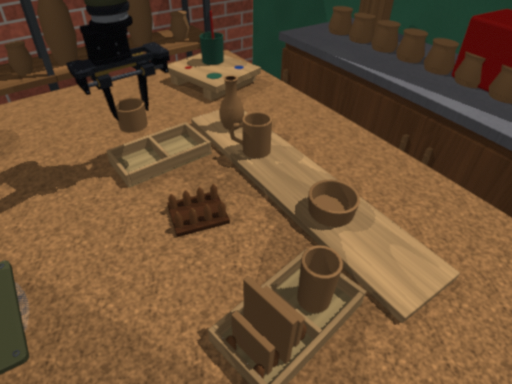

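The tile stands in the slot (272,315), the beaker is upright in its bay (320,278), and the dish hangs level over the near bay of the plain tray (131,115). I set it down, then move the vase.

```bash
python3 - <<'E'
from h import *
lower(.006+.0495+.010,.052)
let_go(); dwell(.2); x,y,z=current_tool_pos(); servo_line([x,y,.27],speed=.15)
a=pick((.6575,.2528),3.3,.018+.100,20,.08,up=.09)
t=np.radians(3.3); X=np.array([np.cos(t),np.sin(t)])
p=np.array([.4551,.2456])+.05*X
carry(p,a,.006+.100+.07); 
lower(.006+.100+.010,.102)
let_go(); dwell(.3); x,y,z=current_tool_pos(); servo_line([x,y,.3],speed=.15)
goto_joints([-69.534,7.093,94.555,0,78.352,-4.733])
save('e_side',capture('side')); im=capture('top'); save('e_top',cv2.resize(im[90:280,100:400],None,fx=2.6,fy=2.6))
print(current_time_s(),current_ft_force())
E
```

```text
contact z 0.055 df [ 0.03 -1.07  2.53] w 0.06116577328977588 43.9667
w 0.03285977242397657 F 19.68269836215768
held w 0.032413941158057215 ft [-0.44  0.03 -2.1 ] 51.1
contact z 0.104 df [-1.74 -0.75  7.86] w 0.03218242141415662 56.075
62.0667 [-0.11807835 -1.45869653 -0.07641908]
```

View pics/e_side.png

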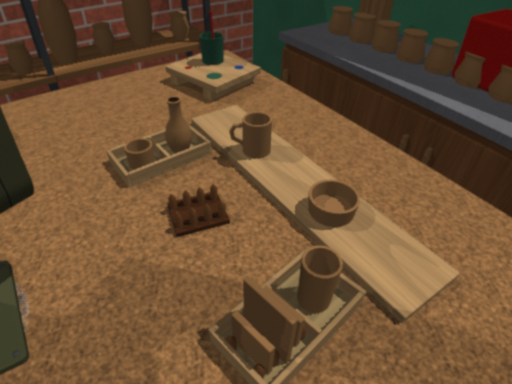

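View pics/e_top.png

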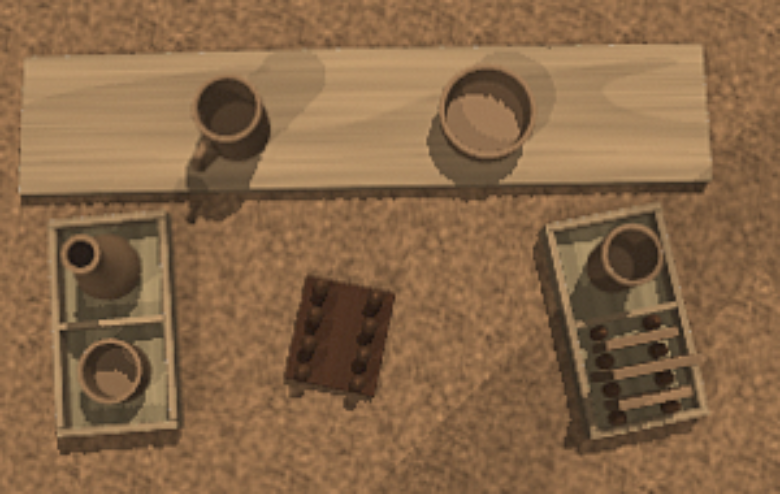

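All four pieces look placed: vase lip (82,254), dish rim (112,371), beaker rim (632,254), and the tile's top from (606,376) to (702,360). I check these in tray coordinates.

```bash
python3 - <<'E'
from h import *
f=lambda p:((np.array(p)+.5)/2.6-.5+[100,90])
for n,p,z,c,a in[('vase',(82,254),.136,(.4551,.2456),3.3),('dish',(112,371),.056,(.4551,.2456),3.3),('beaker',(632,254),.101,(.4485,-.2513),9.5),('tile',(654,368),.116,(.4485,-.2513),9.5)]:
    w=onplane('top',*f(p),z)[:2]-c;t=np.radians(a);print(n,(w@[np.cos(t),np.sin(t)]*1e3).round(1),(w@[-np.sin(t),np.cos(t)]*1e3).round(1))
for n,p,z in[('mug',(229,110),.103),('ld',(487,112),.058)]: print(n,onplane('top',*f(p),z))
E
```

```text
vase 52.1 -0.6
dish -48.1 -3.2
beaker 54.8 -1.9
tile -49.9 4.6
mug [0.64432815 0.12303814 0.103     ]
ld [ 0.65035468 -0.12074496  0.058     ]
```

```bash
python3 -c "
from cell import *
print(close_job())"
```

```text
the job is handed in; nothing more can be done
None
```

The job is handed in after about 62 s: my last camera check put the tile, beaker, vase and small dish all upright and inside the judged limits, with the mug and large dish not measurably moved; no pass/fail result was returned.

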